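# Stop-button check on a packing-bench conveyor

## Task

Do the start-of-shift check of the conveyor's mushroom stop button: push it in until it latches, then release it by pushing the raised wing on its head round clockwise with the fingertips, without pinching the wing, so that it springs back out. Then press the raised reset button beside it fully in and let go, so that the conveyor is ready. Leave the sunk start button and the things on the bench and on the belt alone.

Things in the scene. Friction and masses are not known exactly. Their poses are not given: they have to be found in the camera images.
- station: control station: grey plastic enclosure on a short dark steel foot bolted to the bench. Origin on the bench under its centre, z up. Enclosure 90 mm (its x) by 220 mm (its y); its flat upper face, the panel, is 120 mm above the origin. In a row along y: mushroom stop at +75 mm, reset at 0, start at -60 mm. Foot plate 120 x 180 mm, 6 mm thick; a cable stub stands at x +70, y -60 mm.
- estop_top (a point): centre of the flat top of the wing on the mushroom stop's head; moves with the head. The wing is a straight bar across the crown of the dome, 48 mm long, 12 mm wide, 16 mm high above the crown; its top is 46 mm above the panel when out. This frame's x runs along the wing, y across it, z up is the axis the head turns about; at rest x is parallel to the station's x.
- estop_push (a joint): how far the mushroom head (round dome 60 mm across, crown 30 mm and underside 16 mm above the panel when out) is pushed in, in m: 0 fully out, 0.007 the stop. A spring resists with about 5 N at first, 10 N at the stop. Pushed past about 0.0045 it latches, and let go it stays in at about 0.004.
- estop_turn (a joint): turn of the mushroom head in rad, 0 at rest, growing clockwise seen from above, stop at 0.9. A light spring (0.04 to 0.11 N m) turns it back to 0 when let go. When latched, the latch lets go at about 0.55 rad and the head springs out. Clockwise, the wing is pushed on the +y face of its +x half (estop_turn_c1) or the -y face of its -x half (c2); c3 and c4 are the faces behind these.
- reset_top (a point): centre of the top of the reset button, a round raised black button 27 mm across in a steel bezel 38 mm across and 5 mm high; its top is 18 mm above the panel when out. Pressed straight down.
- reset (a joint): how far the reset button is pressed, in m: 0 out, 0.005 fully in. It springs back; about 2 N to start, 4.5 N fully in.
- start_top (a point): centre of the top of the start button, a round black button 27 mm across, sunk 3 mm below the rim of a steel collar 38 mm across and 12 mm high on the panel. To be left alone.
- start (a joint): how far the start button is pressed, in m: 0 out, 0.005 fully in. It must stay out.
- tape_roll: loose roll of packing tape lying flat, 100 mm across, 48 mm high, beside the mushroom end of the station. Origin at the centre of its underside. To be left alone.
- small_carton: loose small cardboard carton, 80 by 100 by 55 mm high, standing on the belt of the low conveyor (220 mm wide, belt 162 mm above the bench) beyond the station, between larger cartons at the belt's ends. Origin at the centre of its underside. To be left alone.
- marking_can: loose plain metal can standing upright, 52 mm across, 120 mm high, beside the start-button end of the station. Origin at the centre of its underside. To be left alone.
Things that resemble listed ones, but are neither listed nor needed, are in the scene too. Several things look just like the station: the one meant starts nearest to the robot's base.

How it is judged:
By the outcome, as a careful person would: the job done as asked, in the order asked, and still so for the second after the job is handed in, with the robot touching nothing.
It also fails if it takes over 54 s, if anything falls off the work surface, if the arm or the gripper's body presses on something with over 40 N, if the wrist force passes 120 N, or if a joint passes its speed limit or range.

## Robot

A 7-joint arm with a two-finger parallel gripper is mounted at the origin on the work surface. World frame = base frame: x ahead of the robot, y to its left, z up, the work surface at z = 0. Lengths are in m, angles in rad, forces in N, time in s.
With the tool pointing down it reaches from about 0.425 to 0.95 m from the base axis. Payload 4.7 kg.
Tool frame: the origin (TCP) lies at the very end of the fingers, on their centre line; the grasp point (between the pads) lies bot.tcp_to_grasp behind it (bot.tcp_to_grasp is the distance from the TCP to the grasp point, in m); z points along the fingers, y is the direction in which the jaws open and shut (so a half turn about z gives the same grasp; the last joint's range is limited). The gripper opens to 87 mm and grips with 3 to 60 N. Pads are 19 mm wide; open, the fingers measure 117 mm over their backs; the gripper's body (75 mm by 190 mm) begins 51 mm behind the grasp point.
Start: joints at [1.093, 0.469, -0.049, 1.532, 0.024, 1.141, -0.082], TCP at [0.293, -0.608, 0.223] pointing down, gripper open.
Joint ranges: [-2.59, 2.59], [-0.33, 1.99], [-1.39, 1.29], [0.1, 2.45], [-1.04, 4.18], [0.21, 1.99], [-2.66, 2.66]. Speed limits (rad/s): [2.57, 2.57, 3.14, 3.14, 3.14, 3.14, 3.14].

## Interface

Orientations are given as a unit quaternion [x, y, z, w].
In Python, from rig import bot gives the robot as it stands. Calls block until the motion is done:
- bot.goto(position, orientation): joint-space move of the TCP to a pose.
- bot.move_l(position, frame=None, v=0.15, threshold=None): straight line of the TCP; frame=None keeps the orientation; v is the mean speed in m/s. With threshold (N) it stops when the force on the tool has changed by that much, and returns True; else False.
- bot.goto_joints(angles): joint-space move.
- bot.grip(opening, squeeze=None): finger opening in m; squeeze is the grip in N (None keeps the last); returns when the fingers have stopped.
- bot.dwell(seconds).
- bot.ik(position, orientation): joint angles nearest the present ones, or None.
- bot.get_state(): the state.
- bot.get_image(name): name is "scene" or "top" or "wrist"; returns the picture (400x640x3 uint8, red, green, blue); there is no depth.
- bot.calibration(name): a dict with "intrinsics" (3x3 intrinsics, pixels), "view" (4x4, takes a point from world to camera coordinates); the wrist camera has in their place "mount" (4x4, takes a point from camera to tool coordinates, whose origin is the TCP and whose axes are the flange's). Camera axes: x right, y down, z forward; pixel columns grow to the right and rows downward; lengths in m; the calibration is good to about 2 mm. The wrist camera is an equidistant fisheye: a pixel r from the principal point sees the ray r / f radians off the axis. A picture is of the moment at which its call begins: read the wrist's pose just before it. calibration takes no time and is no camera call.
A pose or a line that the arm cannot do raises bot.IKError and nothing moves.
- bot.sign_off(): hands the job in, once; it reports no verdict.
The state is a dict: "t": time; "q": joint angles; "qvel": joint speeds; "effort": joint torques, N m; "ee_pos": TCP position; "eef_rot": TCP orientation; "force": force on the tool from outside, world axes, zero at the start; "torque": the same for the moment, N m; "finger_gap": finger opening in m.
Only numpy, scipy, OpenCV 4.12 (cv2) and the standard library are available. Lean on these libraries where they do the work, as an engineer would, in place of code of your own. Each camera call takes 0.05 s, during which the arm holds its last target.

## Working session

There is one attempt and no reset: what is moved stays moved. The work goes in short steps, each a Python script; the robot and the scene stay as the last script left them, time stands still between calls to the robot, and variables do not carry over. Pictures are saved under pics/ and viewed, and the job is handed in when it is done.

```bash
mkdir -p pics; ls
python3 - <<'E'
from rig import bot
import cv2,numpy as np
s=bot.get_state();print(s)
for n in("scene","top","wrist"):
    im=bot.get_image(n);cv2.imwrite(f"pics/{n}0.png",im[:,:,::-1])
    print(n,bot.calibration(n))
print(bot.tcp_to_grasp)
E
```

```text
pics
{'t': 0.0, 'q': array([ 1.09310141,  0.46945212, -0.04862375,  1.53371789,  0.02409159,
        1.14099868, -0.08233934]), 'qvel': array([ 0.00096453,  0.00063645,  0.00174861, -0.00095962, -0.00129669,
        0.00063664, -0.00149517]), 'effort': array([-9.48254637e-04, -5.07965827e+01, -8.11193604e-02, -2.36154932e+01,
       -6.13927119e-02,  3.79297393e-02,  1.74475522e-04]), 'ee_pos': array([ 0.29262831, -0.60758787,  0.22148219]), 'eef_rot': array([ 9.74926208e-01,  2.22526174e-01, -2.47516768e-04, -9.64081852e-04]), 'force': array([ 0.03478305, -0.17611438,  0.41476556]), 'torque': array([ 0.06782513,  0.00778196, -0.04050098]), 'finger_gap': 0.08733722216616617}
scene {'intrinsics': array([[463.59283992,   0.        , 320.10473706],
       [  0.        , 463.59283992, 198.85168724],
       [  0.        ,   0.        ,   1.        ]]), 'view': array([[-0.5717539 ,  0.8203777 ,  0.00882691,  0.28503719],
       [ 0.54505542,  0.38786826, -0.74328514, -0.26415425],
       [-0.61319823, -0.42016502, -0.6689165 ,  1.66072074],
       [ 0.        ,  0.        ,  0.        ,  1
[... 275 characters left out ...]
4, -0.0092371 , -0.09942843,  0.60280333],
       [ 0.09933188,  0.01038208, -0.9950002 ,  1.26304681],
       [ 0.        ,  0.        ,  0.        ,  1.        ]])}
wrist {'intrinsics': array([[309.70691629,   0.        , 314.37220428],
       [  0.        , 309.70691629, 195.66929266],
       [  0.        ,   0.        ,   1.        ]]), 'mount': array([[-7.68929876e-04, -9.52440895e-01, -3.04722416e-01,
         8.46099587e-02],
       [ 9.99998583e-01, -1.18880669e-03,  1.19236164e-03,
         4.36788818e-04],
       [-1.49791003e-03, -3.04721068e-01,  9.52440459e-01,
        -1.62971898e-01],
       [ 0.00000000e+00,  0.00000000e+00,  0.00000000e+00,
         1.00000000e+00]])}
0.0187
```

View pics/scene0.png

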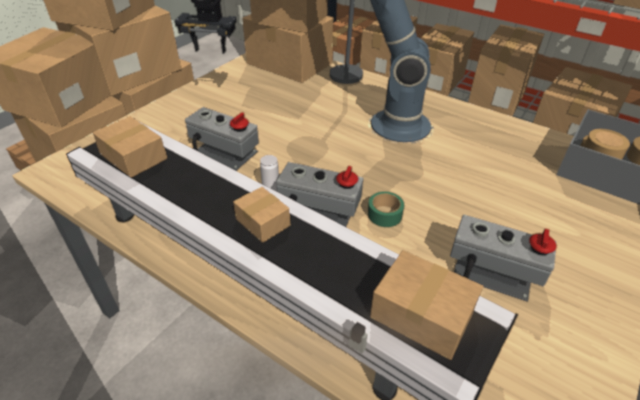

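View pics/top0.png

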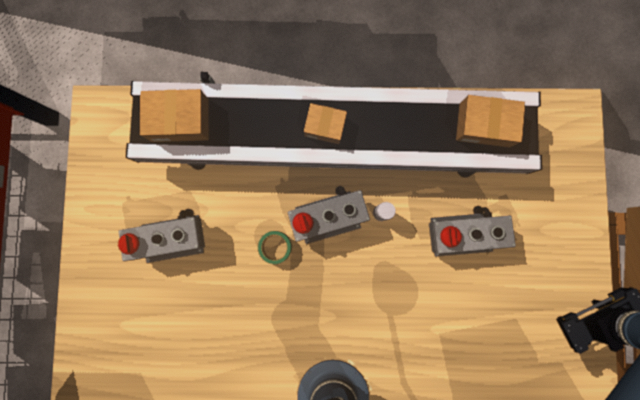

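View pics/wrist0.png

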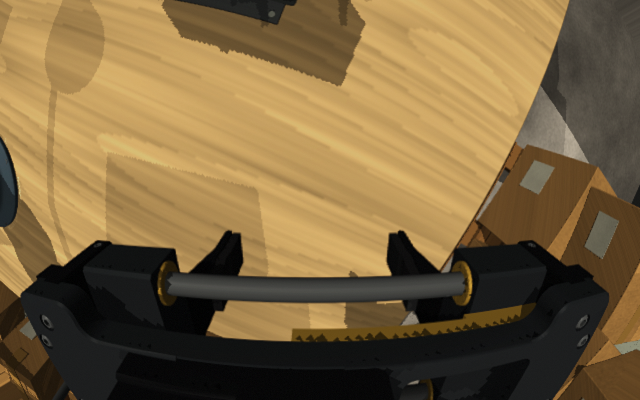

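The middle station, at top pixel (330,215) with the green tape roll and the can beside it, is nearest the base (about (335,390)). I'll enlarge and measure it.

```bash
cat > h.py <<'E'
import numpy as np,cv2
from rig import bot
def ray(n,uv):
    c=bot.calibration(n);K=c["intrinsics"];V=c["view"]
    d=np.linalg.inv(K)@np.array([uv[0],uv[1],1.]);R=V[:3,:3]
    return -R.T@V[:3,3],R.T@d
def onz(n,uv,z):
    o,d=ray(n,uv);return o+d*(z-o[2])/d[2]
def proj(n,p):
    c=bot.calibration(n);q=c["view"][:3,:3]@np.asarray(p)+c["view"][:3,3];u=c["intrinsics"]@q;return u[:2]/u[2]
E
python3 - <<'E'
from h import *
t=cv2.imread("pics/top0.png");s=cv2.imread("pics/scene0.png")
a=cv2.resize(t[180:250,270:410],None,fx=5.5,fy=5.5,interpolation=cv2.INTER_CUBIC)
b=cv2.resize(s[145:235,250:410],None,fx=5,fy=5,interpolation=cv2.INTER_CUBIC)
cv2.imwrite("pics/a.png",a);cv2.imwrite("pics/b.png",b)
for n,im in(("top",t),("scene",s)):
    hsv=cv2.cvtColor(im,cv2.COLOR_BGR2HSV)
    m=((hsv[...,0]<6)|(hsv[...,0]>174))&(hsv[...,1]>150)&(hsv[...,2]>60)
    N,l,st,c=cv2.connectedComponentsWithStats(m.astype(np.uint8))
    for i in range(1,N):
        if st[i,4]>60: print(n,st[i],c[i],onz(n,c[i],.145))
for p in [(345,75)]: print(onz("scene",p,0))
E
```

```text
top [293 213  20  20 324] [302.34876543 222.45679012] [0.5117892  0.09066699 0.145     ]
top [441 226  21  21 340] [450.66470588 236.16176471] [ 0.47816517 -0.31840678  0.145     ]
top [119 234  20  20 234] [127.55128205 242.87179487] [0.45055206 0.57413017 0.145     ]
scene [439   0  46  15 237] [461.10970464   5.34599156] [-0.86085809 -0.15012024  0.145     ]
scene [ 485    0  155   51 2398] [571.88365304  19.65804837] [-0.98380593  0.3128937   0.145     ]
scene [230 113  18  17 193] [238.94300518 121.87046632] [ 0.47895269 -0.31442762  0.145     ]
scene [337 166  21  21 272] [346.88235294 177.90808824] [0.51475476 0.09481648 0.145     ]
scene [530 229  26  25 419] [542.71121718 242.35799523] [0.45158407 0.5770077  0.145     ]
[-0.20716678 -0.36477279  0.        ]
```

View pics/a.png

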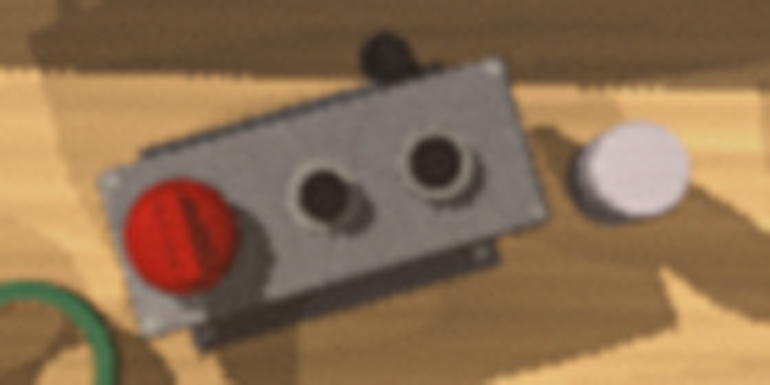

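View pics/b.png

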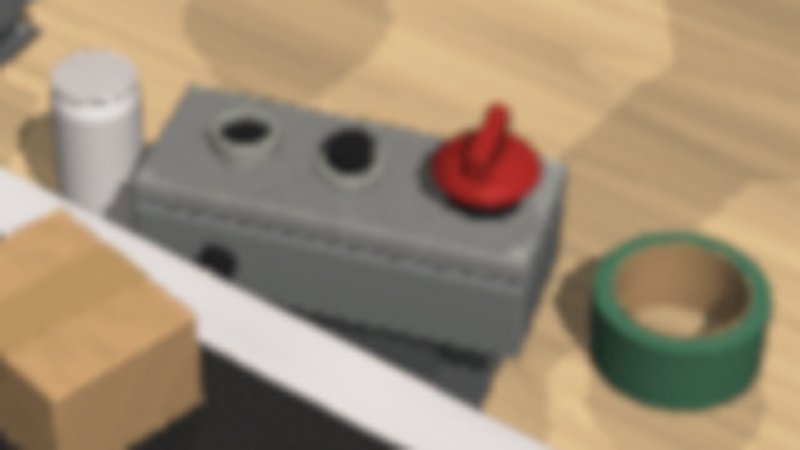

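The crops show the panel corners at (101,178), (495,60), (547,216) and (150,335) in the top crop. The reset is the middle button and the start button is the collared one near the can.

Run:
```python
from h import *
f=lambda p:((p[0]+.5)/5.5-.5+270,(p[1]+.5)/5.5-.5+180)
g=lambda p:((p[0]+.5)/5-.5+250,(p[1]+.5)/5-.5+145)
C=[onz("top",f(p),.12) for p in [(101,178),(495,60),(547,216),(150,335)]]
for i in range(4): print(C[i][:2],np.linalg.norm(C[i]-C[(i+1)%4]))
c=np.mean(C,0)
y=(C[0]+C[3]-C[1]-C[2])[:2];y/=np.linalg.norm(y);x=(C[0]+C[1]-C[2]-C[3])[:2];x/=np.linalg.norm(x)
print("c",c,"yawY",np.arctan2(-y[0],y[1]),"yawX",np.arctan2(x[1],x[0]))
th=(np.arctan2(-y[0],y[1])*.8+np.arctan2(x[1],x[0])*.2)
Y=np.array([-np.sin(th),np.cos(th)])
print("estop pred",c[:2]+.075*Y,"start",c[:2]-.06*Y)
print("dome top", onz("top",f((181,236)),.138),"reset top",onz("top",f((324,194)),.138),"scene reset",onz("scene",g((349,150)),.138),"start",onz("top",f((435,161)),.129),onz("scene",g((244,130)),.129))
print("scene dome rim", onz("scene",g((487,168)),.138), "wing top scene",onz("scene",g((492,118)),.166))
print("can",onz("top",f((640,170)),.12))
```

```text
[0.54195561 0.13298195] 0.21275881887565679
[ 0.60509204 -0.07019312] 0.08479287237800083
[ 0.52461812 -0.09690979] 0.21292482758527326
[0.46166537 0.10649605] 0.08454599974744241
c [0.53333279 0.01809377 0.12      ] yawY 0.3007158467762882 yawX 0.31959095319876
estop pred [0.51084722 0.08964375] start [ 0.55132124 -0.03914621]
dome top [0.51189984 0.09053481 0.138     ] reset top [0.53390083 0.01821153 0.138     ] scene reset [0.53801286 0.02375503 0.138     ] start [ 0.55180908 -0.03865881  0.129     ] [ 0.547781   -0.03867361  0.129     ]
scene dome rim [0.50819866 0.0914129  0.138     ] wing top scene [0.50169173 0.08878027 0.166     ]
can [ 0.54877029 -0.14482226  0.12      ]
```

```bash
cat >> h.py <<'E'
from scipy.spatial.transform import Rotation as Rn
def down(yawx):  # tool x at yaw, z down
    return (Rn.from_euler('z',yawx)*Rn.from_euler('x',np.pi)).as_quat()
TH=0.305;C=np.array([.534,.0185]);E_=np.array([.5115,.0903])
def S(x,y,o=None,th=None):
    th=TH if th is None else th
    c,s=np.cos(th),np.sin(th)
    return (C if o is None else o)+np.array([c*x-s*y,s*x+c*y])
def wray(uv,pos,quat):
    c=bot.calibration("wrist");K=c["intrinsics"];M=c["mount"]
    d=np.array([uv[0]-K[0,2],uv[1]-K[1,2]])/K[0,0];r=np.hypot(*d)
    v=np.array([*(np.sin(r)*d/r),np.cos(r)]) if r>0 else np.array([0,0,1.])
    R=Rn.from_quat(quat).as_matrix()
    return R@M[:3,3]+pos, R@(M[:3,:3]@v)
def wz(uv,z,pos,quat):
    o,d=wray(uv,pos,quat);return o+d*(z-o[2])/d[2]
E
python3 - <<'E'
from h import *
for base in (TH+np.pi/2,TH-np.pi/2):
  for off in (0,-.75,.1):
    q=bot.ik([*E_,.2],down(base+off));print(base,off,q if q is None else np.round(q,2))
  q=bot.ik([*S(0,-.01),.3],down(base));print(q)
E
```

```text
1.8757963267948965 0 [ 0.39  0.34 -0.79  1.89  0.28  1.03 -0.22]
1.8757963267948965 -0.75 [ 0.33  0.32 -0.71  1.9   0.24  1.01 -0.93]
1.8757963267948965 0.1 [ 0.4   0.34 -0.81  1.89  0.29  1.03 -0.12]
[ 0.4876869   0.25036459 -0.7025247   1.72661167  0.17087354  1.22691036
  0.0476275 ]
-1.2657963267948966 0 [-1.12  0.4   1.12  1.97 -0.42  1.03 -2.64]
-1.2657963267948966 -0.75 [ 0.64  0.48 -1.17  1.88  0.5   1.11  1.97]
-1.2657963267948966 0.1 [-1.12  0.4   1.12  1.97 -0.42  1.03 -2.54]
[-0.98635503  0.29086999  1.12250975  1.79933123 -0.2781959   1.22589709
 -2.62115875]
```

Run:
```python
from h import *
bot.grip(0,20)
p=bot.get_state()["ee_pos"]; bot.move_l([p[0],p[1],.32],v=.2)
bot.goto([*S(0,-.01),.30],down(TH+np.pi/2))
s=bot.get_state();im=bot.get_image("wrist");cv2.imwrite("pics/w1.png",im[:,:,::-1])
np.savez("w1.npz",p=s["ee_pos"],q=s["eef_rot"]);print(s["t"],s["ee_pos"],s["finger_gap"],s["force"])
```

```text
4.675 [0.53726208 0.007466   0.29985981] 0.0003963933309079534 [-0.31545332 -0.38249851 -0.76173756]
```

View pics/w1.png

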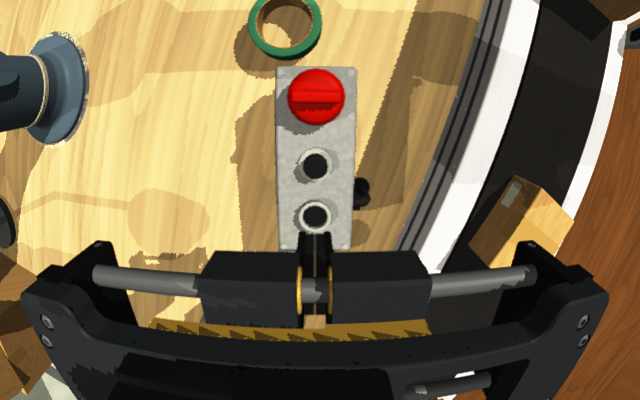

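The wrist view shows the mushroom at (316,97), the wing along image x, the reset at (315,165) and the start at (315,215). I'll measure these.

Run:
```python
from h import *
d=np.load("w1.npz");P,Q=d["p"],d["q"]
im=cv2.imread("pics/w1.png");cr=im[55:255,250:390]
cv2.imwrite("pics/c1.png",cv2.resize(cr,None,fx=3,fy=3,interpolation=cv2.INTER_CUBIC)[:600])
hsv=cv2.cvtColor(im,cv2.COLOR_BGR2HSV)
m=(((hsv[...,0]<6)|(hsv[...,0]>174))&(hsv[...,1]>150)).astype(np.uint8)
m[:,:270]=0;m[:,370:]=0;m[140:]=0
cs=max(cv2.findContours(m,0,2)[0],key=cv2.contourArea)
print("dome",cv2.minEnclosingCircle(cs),cv2.boundingRect(cs))
pts=cs[:,0].astype(float)
W=np.array([wz(p,.143,P,Q)[:2] for p in pts]).astype(np.float32);print("dome rim world",cv2.minEnclosingCircle(W), cv2.fitEllipse(W))
dk=(hsv[...,2]<60).astype(np.uint8)
for n,(y0,y1),z in(("reset",(145,185),.138),("start",(197,230),.129)):
    mm=np.zeros_like(dk);mm[y0:y1,297:335]=dk[y0:y1,297:335]
    k=max(cv2.findContours(mm,0,1)[0],key=cv2.contourArea)
    w=np.array([wz(p,z,P,Q)[:2] for p in k[:,0].astype(float)]).astype(np.float32)
    print(n,cv2.boundingRect(k),cv2.minEnclosingCircle(w))
# panel side edges
g=((hsv[...,1]<45)&(hsv[...,2]>120)).astype(np.uint8)
for r in range(130,245,10):
    i=np.where(g[r,265:365])[0]+265;print(r,i.min(),i.max(),wz((i.min(),r),.12,P,Q)[:2],wz((i.max(),r),.12,P,Q)[:2])
```

```text
dome ((315.7038269042969, 96.69957733154297), 28.767698287963867) (287, 69, 58, 56)
dome rim world ((0.512845516204834, 0.09083902835845947), 0.029507020488381386) ((0.5130418539047241, 0.0908014252781868), (0.05740223824977875, 0.05779365450143814), 139.6960906982422)
reset (303, 154, 24, 25) ((0.5339189767837524, 0.019733469933271408), 0.013565902598202229)
start (304, 207, 23, 20) ((0.5523136258125305, -0.03862621635198593), 0.013460269197821617)
130 276 354 [0.48203673 0.0428098 ] [0.56467612 0.06854413]
140 276 354 [0.48514543 0.03197134] [0.56827322 0.05785408]
150 277 354 [0.48933911 0.02135439] [0.57193107 0.04708129]
160 277 353 [0.49245737 0.01029202] [0.57456967 0.03585125]
170 277 353 [ 0.49558758 -0.00092267] [0.5783657  0.02484008]
180 277 353 [ 0.49873665 -0.01231673] [0.58224914 0.01367076]
190 278 352 [ 0.50303189 -0.02357218] [0.58511027 0.00196523]
200 278 352 [ 0.5062513  -0.03540616] [ 0.58918785 -0.00960566]
210 278 351 [ 0.50951314 -0.04751107] [ 0.59223967 -0.02177505]
220 278 350 [ 0.51282587 -0.05992233] [ 0.5953957  -0.03422735]
230 279 350 [ 0.51736783 -0.07230266] [ 0.59984199 -0.04664639]
240 279 349 [ 0.52082575 -0.08543702] [ 0.60325644 -0.05977933]
```

View pics/c1.png

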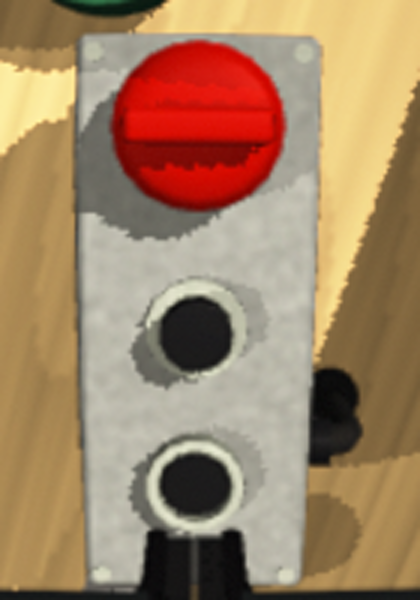

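```bash
cat >> h.py <<'E'
TH=0.296;C=np.array([.534,.0192]);E_=np.array([.5126,.0907])
def st(tag):
    s=bot.get_state();print(tag,round(s["t"],2),np.round(s["ee_pos"],4),np.round(s["force"],1),np.round(s["torque"],2));return s
E
python3 - <<'E'
from h import *
q=down(TH+np.pi/2)
print(wz((315.8,96.8),.166,*[np.load("w1.npz")[k] for k in "pq"]))
bot.goto([*E_,.21],q);st("above")
bot.move_l([*E_,.170],v=.08);st("near")
print(bot.move_l([*E_,.156],v=.02,threshold=18));st("pressed")
print(bot.get_state()["force"])
bot.move_l([*E_,.20],v=.08);st("up")
E
```

```text
[0.51324643 0.09035089 0.166     ]
above 5.29 [0.5134 0.09   0.2104] [ 0.7 -0.5 -0.1] [ 0.03 -0.2  -0.06]
near 5.94 [0.5127 0.0908 0.1699] [ 1.1 -0.5 -0.1] [ 0.02 -0.13  0.02]
True
pressed 6.56 [0.5133 0.091  0.1596] [-2.9 -1.5  8.8] [-0.25  0.47 -0.03]
[-2.91169694 -1.54238526  8.7511975 ]
up 7.22 [0.5124 0.0905 0.1999] [ 0.2 -0.1  0.3] [ 0.02 -0.12 -0.02]
```

Run:
```python
from h import *
bot.move_l([*E_,.169],v=.08);bot.dwell(.1);st("near")
print(bot.move_l([*E_,.158],v=.015,threshold=3));st("touch")
bot.move_l([*E_,.19],v=.08);st("up")
```

```text
near 7.86 [0.5129 0.0909 0.1692] [-0.2  0.4  0.5] [-0.   -0.05 -0.02]
True
touch 8.38 [0.5127 0.0907 0.1623] [-1.6 -0.1  7.7] [-0.1   0.23  0.  ]
up 8.88 [0.5127 0.0906 0.1903] [ 0.7 -0.1 -0.5] [ 0.03 -0.08 -0.03]
```

Run:
```python
from h import *
def wp(x,y,t): return S(x,y,E_,TH-t)
q=lambda t:down(TH-t+np.pi/2)
z=.153
bot.move_l([*wp(.019,.024,0),.19],v=.1)
print(bot.move_l([*wp(.019,.024,0),z],v=.06,threshold=6));s=st("down")
if s["ee_pos"][2]<.156:
    bot.move_l([*wp(.019,.017,0),z],v=.03);st("near")
    for t in np.arange(0,.73,.09):
        bot.move_l([*wp(.019,.0155,t),z],q(t),v=.012);st(round(t,2))
    cv2.imwrite("pics/t_scene.png",bot.get_image("scene")[145:235,250:410,::-1].repeat(5,0).repeat(5,1))
```

```text
False
down 10.1 [0.5239 0.1194 0.1531] [-0.7  0.   0.4] [ 0.04 -0.05  0.01]
near 10.48 [0.526  0.1131 0.1534] [-0.8  2.2  1.4] [ 0.59 -0.01 -0.05]
0.0 10.76 [0.5263 0.1126 0.1534] [-1.3  4.1  1.9] [ 1.07  0.12 -0.02]
0.09 11.09 [0.5281 0.1115 0.1535] [-0.6  5.4  3.1] [ 1.16  0.17 -0.02]
0.18 11.43 [0.5297 0.1101 0.1535] [-0.3  5.9  1.3] [ 1.23  0.11 -0.05]
0.27 11.76 [0.5313 0.1086 0.1535] [-1.2  6.6  1.7] [1.23 0.1  0.03]
0.36 12.09 [0.5327 0.1071 0.1535] [-0.9  5.7  2.4] [ 1.34  0.1  -0.08]
0.45 12.43 [0.534  0.1054 0.1536] [-1.7  6.5  1.8] [ 1.43  0.09 -0.05]
0.54 12.76 [0.5351 0.1037 0.1537] [-0.9  6.1  3. ] [ 1.47  0.12 -0.1 ]
0.63 13.09 [0.5367 0.1011 0.1538] [0.6 5.4 2. ] [ 1.18 -0.27 -0.02]
0.72 13.43 [0.5375 0.099  0.1538] [1.4 6.4 1.5] [ 1.38 -0.32 -0.04]
```

View pics/t_scene.png

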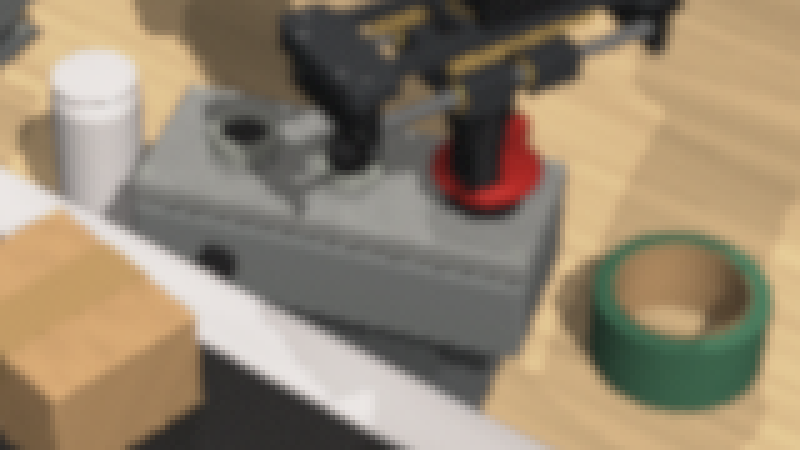

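Forces changed at about 0.6 rad, as expected when the latch lets go. I'll back out along the arc and look.

Run:
```python
from h import *
def wp(x,y,t): return S(x,y,E_,TH-t)
q=lambda t:down(TH-t+np.pi/2)
z=.153
for t in (.54,.36,.18,0):
    bot.move_l([*wp(.019,.016,t),z],q(t),v=.018)
st("back")
bot.move_l([*wp(.019,.024,0),z],v=.04);st("off")
bot.move_l([*wp(.019,.024,0),.21],v=.12)
bot.goto([*S(0,-.01),.30],down(TH+np.pi/2))
s=st("look");im=bot.get_image("wrist");cv2.imwrite("pics/w2.png",im[:,:,::-1])
np.savez("w2.npz",p=s["ee_pos"],q=s["eef_rot"])
c=im[55:255,250:390,::-1];o=cv2.imread("pics/w1.png")[55:255,250:390]
sc=bot.get_image("scene")[:,:,::-1];cv2.imwrite("pics/s2.png",sc)
cv2.imwrite("pics/cmp.png",cv2.resize(np.hstack([o,c]),None,fx=2.8,fy=2.8,interpolation=cv2.INTER_CUBIC))
a=cv2.imread("pics/scene0.png")
cv2.imwrite("pics/cmps.png",np.vstack([cv2.resize(x[150:215,290:370],None,fx=4.5,fy=4.5,interpolation=cv2.INTER_CUBIC) for x in(a,sc)]))
for n in("w1","w2","scene0","s2"):
    i=cv2.imread(f"pics/{n}.png");h=cv2.cvtColor(i,cv2.COLOR_BGR2HSV)
    m=(((h[...,0]<6)|(h[...,0]>174))&(h[...,1]>150)).astype(np.uint8)
    N,l,stt,cc=cv2.connectedComponentsWithStats(m)
    for k in range(1,N):
        if stt[k,4]>150 and 290<cc[k][0]<370: print(n,stt[k],cc[k])
```

```text
back 15.09 [0.5267 0.112  0.1532] [1.3 6.9 2.1] [ 1.14 -0.43  0.04]
off 15.44 [0.5231 0.118  0.1523] [-0.6 -0.2 -0.5] [ 0.06 -0.12 -0.  ]
look 16.69 [0.536  0.0106 0.2986] [-0.6  0.7 -0. ] [ 0.02 -0.14  0.  ]
w1 [ 287   69   58   56 2547] [315.66195524  96.53396152]
w2 [ 287   72   58   57 2559] [315.674873   100.06447831]
scene0 [337 166  21  21 272] [346.88235294 177.90808824]
s2 [337 166  21  21 269] [346.9070632  177.90334572]
```

View pics/cmp.png

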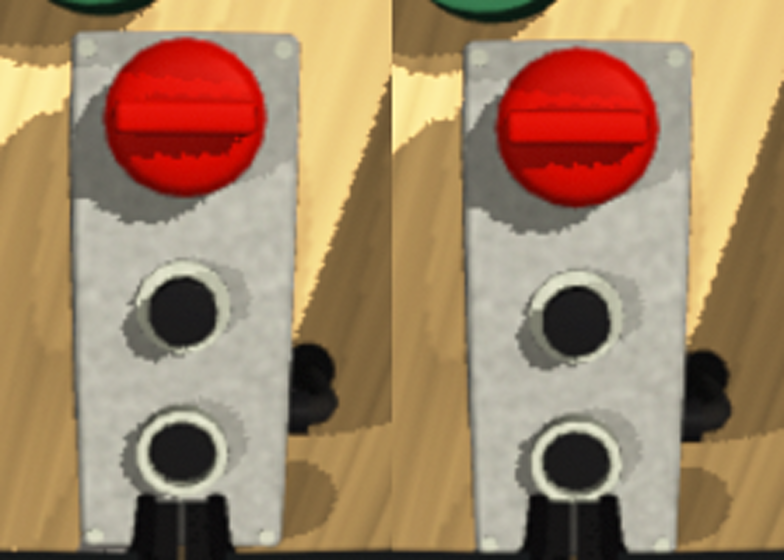

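View pics/cmps.png

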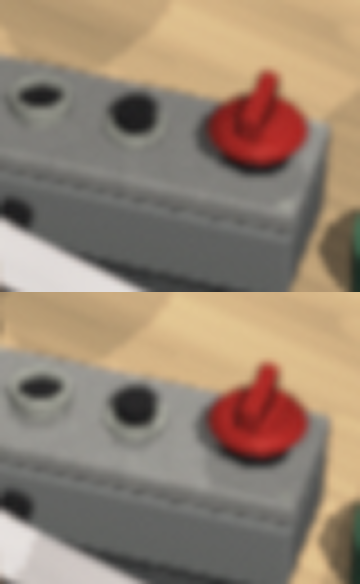

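The head's blob in the scene view matches the original "out" state to 0.03 px, where 4 mm of travel would shift it by more than 1 px. The wing is also back at rest. Next is the reset.

Run:
```python
from h import *
q=down(TH+np.pi/2)
bot.goto([*C,.18],q);bot.move_l([*C,.142],v=.08);bot.dwell(.1);st("near")
print(bot.move_l([*C,.129],v=.015,threshold=14));st("pressed")
bot.move_l([*C,.20],v=.1);st("up")
```

```text
near 18.07 [0.5344 0.0193 0.1424] [-0.2  0.7  0.4] [-0.   -0.12 -0.02]
True
pressed 18.71 [0.5342 0.0192 0.1334] [-0.6  0.6  6.1] [-0.08  0.21  0.01]
up 19.53 [0.5335 0.0189 0.1993] [ 0.2  0.  -0.6] [-0.01 -0.11  0.06]
```

The press ended at 0.1334 with the 14 N threshold tripped. That is 4.6 mm nominal, so I'll press again more firmly to be certain it bottoms.

Run:
```python
from h import *
q=down(TH+np.pi/2)
bot.move_l([*C,.141],v=.1);bot.dwell(.1)
print(bot.move_l([*C,.126],v=.015,threshold=25));st("pressed")
bot.dwell(.2);st("hold")
bot.move_l([*C,.20],v=.1)
bot.move_l([*S(0,-.01),.30],v=.15);bot.dwell(.3);s=st("look")
im=bot.get_image("wrist")[:,:,::-1];sc=bot.get_image("scene")[:,:,::-1];tp=bot.get_image("top")[:,:,::-1]
cv2.imwrite("pics/s3.png",sc)
cv2.imwrite("pics/fin.png",np.vstack([cv2.resize(im[55:255,240:400],(400,500))[:300],cv2.resize(sc[145:235,250:410],(400,225))]))
h=cv2.cvtColor(sc,cv2.COLOR_BGR2HSV)
m=(((h[...,0]<6)|(h[...,0]>174))&(h[...,1]>150)).astype(np.uint8)
N,l,stt,cc=cv2.connectedComponentsWithStats(m)
print([ (stt[k],cc[k]) for k in range(1,N) if stt[k,4]>150 and 290<cc[k][0]<370])
a=cv2.imread("pics/scene0.png");d=cv2.absdiff(a,sc).max(2)
for n,(x0,x1,y0,y1) in dict(reset=(312,330,168,184),start=(290,307,165,180),can=(258,280,155,186),carton=(235,290,188,240),tape=(366,405,188,226)).items(): print(n,d[y0:y1,x0:x1].mean().round(1),d[y0:y1,x0:x1].max())
```

```text
True
pressed 21.04 [0.5343 0.0192 0.1334] [-1.6 -1.4  6.6] [-0.07  0.25  0.06]
hold 21.24 [0.5343 0.0192 0.1334] [-1.8 -0.6  5.6] [-0.09  0.21  0.01]
look 23.18 [0.5366 0.0097 0.2993] [ 0.2 -0.3 -0.2] [ 0.02 -0.1  -0.01]
[(array([337, 166,  21,  21, 271], dtype=int32), array([346.9298893 , 177.92619926]))]
reset 16.1 28
start 16.4 28
can 15.7 84
carton 5.1 22
tape 7.2 36
```

View pics/fin.png

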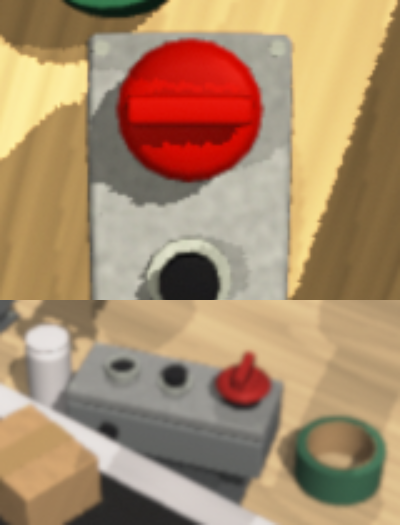

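The second press hit a hard stop at the same 0.1334 height and tripped the 25 N threshold. The final view shows the mushroom out with its wing at rest, the reset out, and the start button, can, carton and tape where they were.

```bash
python3 -c "
from rig import bot
print(bot.sign_off())"
```

```text
the job is handed in; nothing more can be done
None
```

The stop-button check is done and handed in at about 23 s of the 54 s allowed.

- **Latching:** I pushed the mushroom in 6.4 mm with closed fingertips. A light touch afterwards found the wing top at 0.162 m instead of 0.166 m, so it had latched.
- **Release:** I pushed the wing clockwise on its +y face to about 0.72 rad without pinching it. The contact force changed at about 0.6 rad, which fits the latch letting go. In the scene camera the head was then within 0.05 px of where it started, so it is out and the wing is back at rest.
- **Reset:** I pressed it twice, because the first press measured only 4.6 mm of the nominal 5 mm. The second, firmer press stopped at the same 0.1334 m and tripped a 25 N threshold against the 4.5 N spring, so it was fully in. The 0.4 mm shortfall is within the 2 mm calibration error. The gripper was then lifted clear.
- **Other things:** The start button, can, carton and tape roll look unmoved in the final views. A pixel comparison of the scene camera still differed somewhat there (largest at the can's edge). I put that down to changed shadow and lighting and did not check it further.

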